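Complete the measuring-rod rack

ROBOT

A 7-joint arm with a two-finger parallel gripper is mounted at the origin on the work surface. World frame = base frame: x ahead of the robot, y to its left, z up, the work surface at z = 0. Lengths are in mm, angles in rad, forces in N, time in s.
With the tool pointing down it reaches from about 400 to 875 mm from the base axis. Payload 4.4 kg.
Tool frame: the origin (TCP) lies on the centre line of the jaws, within the pads' length; the fingertips stand 8 mm ahead of it and the grasp point (between the pads) lies 11 mm behind it; x points along the fingers, z is the direction in which the jaws open and shut, and the axes are right-handed (so a half turn about x gives the same grasp; the last joint's range is limited). The gripper opens to 85 mm and grips with 20 to 120 N. Pads are 22 mm wide; open, the fingers measure 114 mm over their backs; the gripper's body (76 mm by 85 mm) begins 54 mm behind the grasp point. The pads swing forward as they close: fully open they stand 13 mm farther back than shut.
Start: joints at [-1.288, 0.628, 0.038, 1.517, -0.027, 0.996, -0.02], TCP at [222.128, 610.882, 239.313] pointing down, gripper open.
Joint ranges: [-3.06, 3.06], [-0.37, 2.12], [-1.25, 1.32], [0.18, 2.47], [-1.1, 4.24], [0.23, 1.98], [-2.94, 2.94]. Speed limits (rad/s): [2.57, 2.57, 3.14, 3.14, 3.14, 3.14, 3.14].

INTERFACE

Orientations are given as [roll, pitch, yaw] about the fixed x, y, z axes, in that order (R = Rz(yaw) Ry(pitch) Rx(roll)).
In Python, from cell import ctrl, get_image, camera_params gives the robot as it stands. The module is installed in compiled form; this text tells all that it offers.
- The arm moves only by the shell command python3 -m handwheel 'ROWS'. ROWS is text: rows parted by semicolons, each of 7 numbers parted by spaces: the opening, from -1 (shut) to 1 (fully open), then the shift along the tool's x, y, z in mm, then the turn, a rotation vector about the tool's x, y, z in rad. In form: grip x y z wx wy wz; .... A call has 1 to 10 rows; each row shifts and turns the pose as measured when the row begins, along the tool's axes as they then stand; what a row does not reach is not made up. A row lasts 1/10 s, in which the tool goes at most 50 mm and 8.59 degrees, less where a joint would pass 70% of its speed; a pose out of reach is approached as far as the arm can. A call with a gripper value outside its range is refused whole. The fingers move at their own pace and stop on an object; the grip force is fixed at half the most. Time passes only in rows, so rows that do not move let the fingers close. It gives the time, the measured TCP pose, the force and the opening at its end, in the units of the state.
- ctrl.read_state(): the state, without advancing time (a new reading comes with each control period).
- get_image(name): name is "scene" or "top" or "wrist"; returns the picture (420x560x3 uint8, blue, green, red); there is no depth.
- camera_params(name): a dict with "fx", "fy", "cx", "cy" (pixels), "eye" and "orientation" of the camera in the world. Camera axes: x right, y up, looking along -z (the intrinsics and any distortion apply to the point x, -y, -z); pixel columns grow to the right and rows downward; lengths in mm; the calibration is good to about 2 mm. The wrist camera is an equidistant fisheye: a pixel r from the principal point sees the ray r / f radians off the axis. A picture is of the moment at which its call begins: read the wrist's pose just before it. camera_params takes no time and is no camera call; for the wrist camera it gives the pose at the moment of the call.
- ctrl.finish_job(): hands the job in, once; it reports no verdict.
The state is a dict: "clock": time; "qpos": joint angles; "qd": joint speeds; "tau": joint torques, N m; "eef_pos": TCP position; "tool_rot": TCP orientation; "force": force on the tool from outside, world axes, zero at the start; "torque": the same for the moment, N m; "width": finger opening in mm.
Only numpy, scipy, OpenCV 4.12 (cv2) and the standard library are available. Lean on these libraries where they do the work, as an engineer would, in place of code of your own. Each camera call takes 0.05 s, during which the arm holds its last target.

TASK

Two of the four measuring rods are lying loose on the table: put them back in the two free outer places of the rack (sliding carriages that may stand anywhere along their short travel) so that the four rods lie in order of length (the shortest beside the 120 mm rod, the longest beside the 150 mm one). Lay each rod across its place and press it down until both of its spring clips have clicked and it lies level, fully home. Leave the two fitted rods and everything else on the table where they are.

Things in the scene. Friction and masses are not known exactly. Their poses are not given: they have to be found in the camera images.
- rack: Fixed aluminium rack on the table: base bar 330 mm long (along its y), 60 mm wide (x), 10 mm high. Origin: centre of its underside. It carries four places, each for one rod lying along x, centred at x = 0: two fixed at y = -30 and +30 mm, and one on a stiff sliding carriage at each end. A place is a slotted block (36 mm in x, 50 in y) and two spring clips, at x = -28 and +28 mm, 12 mm long in x.
- rack_place0 (a point): Mid-travel of the carriage towards -y: y = -112 mm, at the height of the axis of a rod that is home, 30 mm above the table (rod's top then 40, collar's top 42 mm). This point does not move: the carriage itself stands up to 20 mm to either side along y, not given: look or feel for it (15 N shift it). Its slot for the level collar is 30 mm wide, floor 15, side walls' tops 30 mm above the table.
- rack_place3 (a point): The same towards +y, y = +112 mm. A clip is two sprung lips 16.6 mm apart, 29 mm over their upright backs; lip tops 38.4, back tops 36.6 mm above the table. A rod laid on the lips rests with its axis 43 mm up; pressed, it clicks under them and bottoms at 30 mm. One clip gives at 6 to 12 N, both at twice that. The walls stop fingers that hold the collar, so press from above.
- rod90_center (a point): Steel measuring rod, 90 mm long and 20 mm in diameter, ribbed dark square collar 24 x 24 mm, 30 mm long, around its middle; both ends alike (the last 8 mm taper). This point: its centre, on its axis, 12 mm above the collar's underside; x along the rod, z up. It starts loose on the table, lying on a flat of its collar (centre 12 mm above the table), about 150 g.
- rod180_center (a point): Steel measuring rod, 180 mm long and 20 mm in diameter, ribbed dark square collar 24 x 24 mm, 30 mm long, around its middle; both ends alike (the last 8 mm taper). This point: its centre, on its axis, 12 mm above the collar's underside; x along the rod, z up. It starts loose on the table, lying on a flat of its collar (centre 12 mm above the table), about 300 g.
- rod120_center (a point): Steel measuring rod, 120 mm long and 20 mm in diameter, ribbed dark square collar 24 x 24 mm, 30 mm long, around its middle; both ends alike (the last 8 mm taper). This point: its centre, on its axis, 12 mm above the collar's underside; x along the rod, z up. It starts already snapped home in one of the rack's two middle places (either one) and must stay there.
- rod150_center (a point): Steel measuring rod, 150 mm long and 20 mm in diameter, ribbed dark square collar 24 x 24 mm, 30 mm long, around its middle; both ends alike (the last 8 mm taper). This point: its centre, on its axis, 12 mm above the collar's underside; x along the rod, z up. It starts already snapped home in one of the rack's two middle places (either one) and must stay there.
- ring_gauge: Bystander, not needed: steel ring, 60 mm across, 22 mm high, lying flat. Origin: its underside.
- v_block: Bystander, not needed: dark steel V-block, 50 x 45 mm, 40 mm high. Origin: its underside.
- oil_jar: Bystander, not needed: small amber jar, 48 mm across, 70 mm high. Origin: its underside.
- driver: Bystander, not needed: screwdriver lying down, 170 mm long. Origin: its underside.
- plug: Bystander, not needed: steel stepped plug gauge standing up, 38 mm across, 85 mm high. Origin: its underside.

How it is judged:
By the outcome, as a careful person would: the job done as asked, in the order asked, and still so for the second after the job is handed in, with the robot touching nothing.
It also fails if it takes over 66 s, if anything falls off the work surface, if the arm or the gripper's body presses on something with over 40 N, if the wrist force passes 120 N, or if a joint passes its speed limit or range.

## Working session

There is one attempt and no reset: what is moved stays moved. The work goes in short steps, Python scripts to look and compute and a shell command to move; the robot and the scene stay as the last step left them, time stands still between calls to the robot, and variables do not carry over. Pictures are saved under pics/ and viewed, and the job is handed in when it is done.

```bash
mkdir -p pics; python3 - <<'E'
from cell import ctrl,get_image,camera_params
import cv2
print(ctrl.read_state())
for n in("scene","top","wrist"):
    print(n,camera_params(n)); cv2.imwrite(f"pics/{n}0.png",get_image(n))
E
```

```text
{'clock': 0.0, 'qpos': array([-1.2877829 ,  0.6293455 ,  0.03843432,  1.5183752 , -0.02697784,
        0.99629509, -0.01997058]), 'qd': array([-3.85169814e-04, -1.06112136e-03, -8.97084943e-04,  4.24551255e-04,
        1.03799065e-03, -7.77768520e-05,  3.60282210e-04]), 'tau': array([ 5.20407102e-04, -5.63409877e+01,  1.22696992e+00, -1.93440038e+01,
        1.11824524e-02,  1.06472505e-02, -1.44428606e-05]), 'eef_pos': array([221.92401193, 610.28952886, 238.38704785]), 'tool_rot': array([-3.12094578,  1.56889103, -1.89891538]), 'force': array([-1.4973501 , -0.14052782,  0.57682747]), 'torque': array([ 0.00647948, -0.02591678,  0.01791237]), 'width': 85.5411906583669}
scene {'fx': 380.58017503765933, 'fy': 380.58017503765933, 'cx': 288.31522376116664, 'cy': 203.09168498885893, 'eye': array([ 916.63955691, -211.42176069,  669.1906934 ]), 'orientation': array([ 0.57284244, -0.01255403,  1.19198549])}
top {'fx': 417.5256100548912, 'fy': 417.5256100548912, 'cx': 281.6458109860499, 'cy': 208.080391375168, 'eye': array([ 465.04699   ,  -41.53499751, 1005.22649398]), 'orientation': array([ 0.0937863 , -0.00191803, -1.59807957])}
wrist {'fx': 325.19226210127806, 'fy': 325.19226210127806, 'cx': 278.22337792070795, 'cy': 210.14953833649247, 'eye': array([148.72529017, 637.0931747 , 372.14462447]), 'orientation': array([-3.13638654e-01,  7.41146761e-04,  1.22254227e+00])}
```

View pics/top0.png

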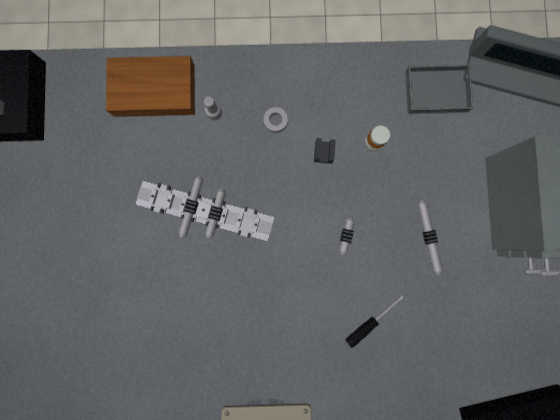

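View pics/scene0.png

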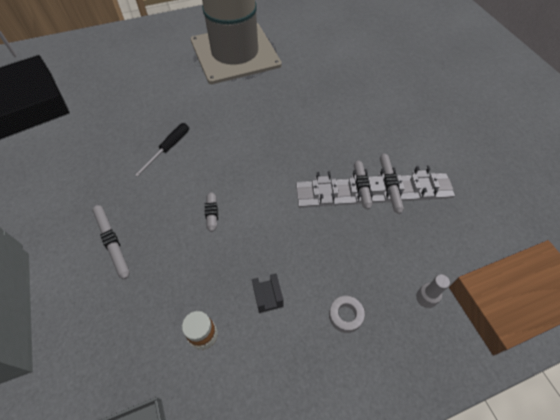

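View pics/wrist0.png

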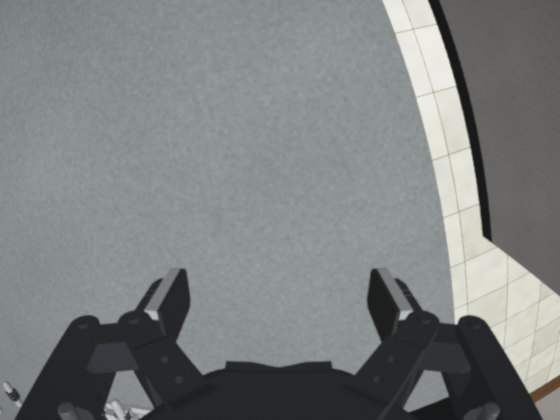

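The top view shows the rack at about (205,210), with the 150 rod at (190,207) and the 120 rod at (215,213). Loose rod90 is at (347,237) and rod180 at (430,237). So rod180 goes in the left end (about (155,195)) and rod90 in the right end (about (250,222)). Next I'll measure.

```bash
cat > h.py <<'E'
import numpy as np,cv2
from scipy.spatial.transform import Rotation as R
from cell import ctrl,get_image,camera_params
def ray(cam,px):
    p=cam if isinstance(cam,dict) else camera_params(cam)
    M=R.from_euler('xyz',p['orientation']).as_matrix()
    x=(px[0]-p['cx'])/p['fx'];y=(px[1]-p['cy'])/p['fy']
    if cam=='wrist' or p.get('fish'):
        r=np.hypot(x,y);s=np.sin(r)/r if r>1e-9 else 1;d=np.array([x*s,-y*s,-np.cos(r)])
    else: d=np.array([x,-y,-1.])
    return p['eye'],M@d
def plane(cam,px,z):
    e,d=ray(cam,px);return e+d*(z-e[2])/d[2]
def proj(cam,P):
    p=cam if isinstance(cam,dict) else camera_params(cam)
    M=R.from_euler('xyz',p['orientation']).as_matrix()
    c=M.T@(np.asarray(P)-p['eye']);x,y,z=c[0],-c[1],-c[2]
    if cam=='wrist' or p.get('fish'):
        h=np.hypot(x,y);t=np.arctan2(h,z);k=t/h if h>1e-9 else 1/z
        return p['cx']+p['fx']*x*k,p['cy']+p['fy']*y*k
    return p['cx']+p['fx']*x/z,p['cy']+p['fy']*y/z
E
python3 - <<'E'
import cv2
t=cv2.imread('pics/top0.png');s=cv2.imread('pics/scene0.png')
cv2.imwrite('pics/z1.png',cv2.resize(t[165:255,125:285],None,fx=5,fy=5,interpolation=cv2.INTER_CUBIC))
cv2.imwrite('pics/z2.png',cv2.resize(t[190:285,325:455],None,fx=6,fy=6,interpolation=cv2.INTER_CUBIC))
cv2.imwrite('pics/z3.png',cv2.resize(s[145:220,290:460],None,fx=4.7,fy=4.7,interpolation=cv2.INTER_CUBIC))
E
```

```text
(no output)
```

View pics/z1.png

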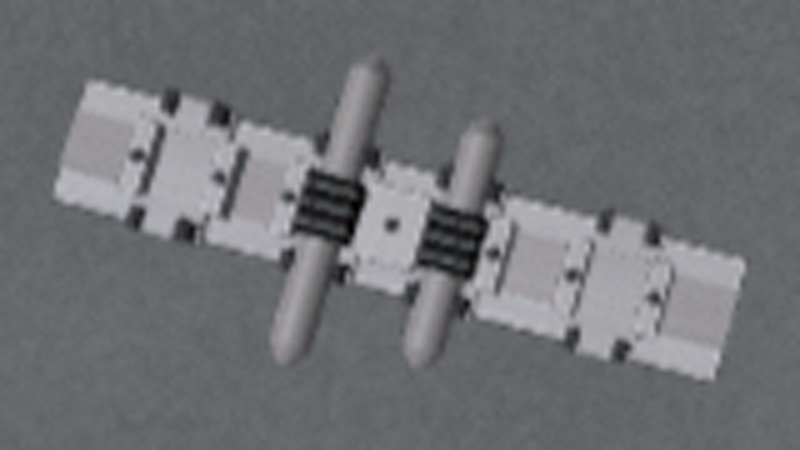

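View pics/z2.png

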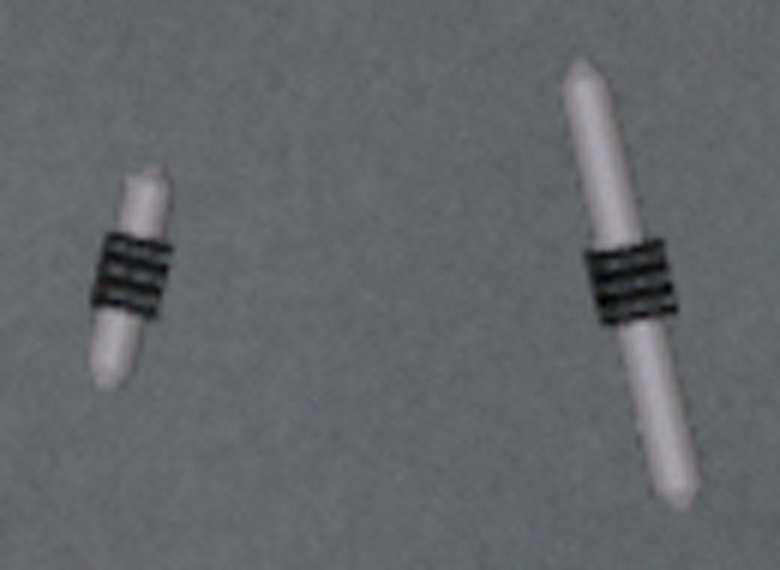

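View pics/z3.png

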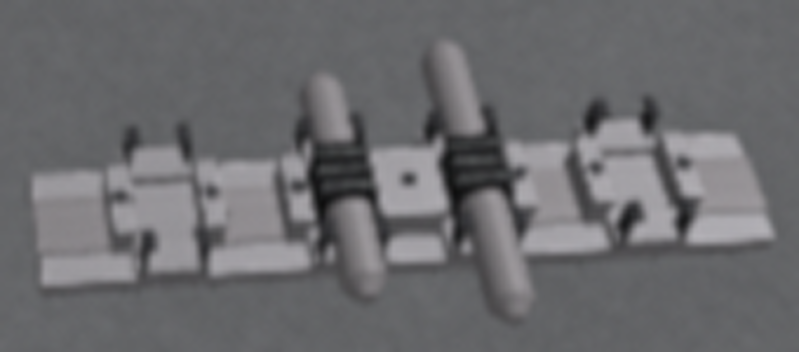

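```bash
python3 - <<'E'
from h import *
np.set_printoptions(precision=1,suppress=True)
def T(l,off,k): return [((u+.5)/k-.5+off[0],(v+.5)/k-.5+off[1]) for u,v in l]
def W(cam,l,off,k,z): return np.array([plane(cam,p,z) for p in T(l,off,k)])[:,:2]
o=(125,165)
L=W('top',[(171,101),(221,113),(136,217),(185,230)],o,5,37)
Rr=W('top',[(606,222),(654,234),(573,337),(621,349)],o,5,37)
print('L',L.tolist(),L.mean(0));print('R',Rr.mean(0))
B=W('top',[(92,80),(747,262),(717,380),(55,198)],o,5,10);print('base',B.mean(0),np.linalg.norm(B[0]-B[1]),np.linalg.norm(B[1]-B[2]))
def rod(n,ends,off,k,z,cam='top'):
    e=W(cam,ends,off,k,z);d=e[0]-e[1];print(n,cam,e.mean(0),np.linalg.norm(d),np.arctan2(d[1],d[0]))
rod('150',[(371,58),(285,362)],o,5,30);rod('120',[(485,122),(418,364)],o,5,30)
o2=(325,190)
rod('90',[(151,168),(107,386)],o2,6,12);rod('180',[(582,62),(681,506)],o2,6,12)
d=(B[0]+B[3]-B[1]-B[2]);d/=np.linalg.norm(d);print('rack y dir',d,np.arctan2(d[1],d[0]))
C=B.mean(0);print('L along',(L.mean(0)-C)@d,'R',(Rr.mean(0)-C)@d, 'perp',(L.mean(0)-C)@[d[1],-d[0]],(Rr.mean(0)-C)@[d[1],-d[0]])
# scene
t=cv2.imread('pics/top0.png');s=cv2.imread('pics/scene0.png')
def collar(img,cam,x0,y0,x1,y1,z):
    g=cv2.cvtColor(img,cv2.COLOR_BGR2GRAY)[y0:y1,x0:x1];m=cv2.morphologyEx((g<62).astype(np.uint8),cv2.MORPH_CLOSE,np.ones((3,3)))
    v,u=np.nonzero(m);c=(u.mean()+x0,v.mean()+y0);print('collar',cam,len(u),c,plane(cam,c,z))
collar(t,'top',335,222,360,252,24);collar(t,'top',415,222,445,252,24)
collar(s,'scene',200,195,225,225,18);collar(s,'scene',95,225,125,255,18)
E
```

```text
L [[618.526416365469, 240.00401683496926], [612.2252740613394, 216.63451920911228], [564.4152167883335, 256.2702598138297], [557.7192204715644, 233.48058218994038]] [588.2 236.6]
R [526.5  34.7]
base [557.7 137.6] 327.51347578340415 57.98054233013056
150 top [566.5 168.3] 148.1162975747227 -0.2825169071963794
120 top [549.2 110.6] 117.56814864941946 -0.2824936743071652
90 top [ 488.4 -197.2] 88.14669314444654 -0.24069846319391375
180 top [ 480.8 -395.9] 178.58569745940187 0.16079610872906253
rack y dir [0.3 1. ] 1.2741523654320475
L along 103.53733998156905 R -107.59368182998811 perp 0.2282916598514416 0.2417707125625549
collar top 135 (np.float64(346.45185185185187), np.float64(235.22222222222223)) [ 489.2 -196.2   24. ]
collar top 157 (np.float64(429.7070063694268), np.float64(236.68789808917197)) [ 480.4 -391.5   24. ]
collar scene 162 (np.float64(210.7962962962963), np.float64(209.32716049382717)) [ 486.8 -199.2   18. ]
collar scene 191 (np.float64(108.79057591623037), np.float64(237.83769633507853)) [ 478.5 -397.4   18. ]
```

```bash
python3 - <<'E'
import cv2
s=cv2.imread('pics/scene0.png')
cv2.imwrite('pics/z4.png',cv2.resize(s[185:285,85:225],None,fx=5.5,fy=5.5,interpolation=cv2.INTER_CUBIC))
E
```

```text
(no output)
```

View pics/z4.png

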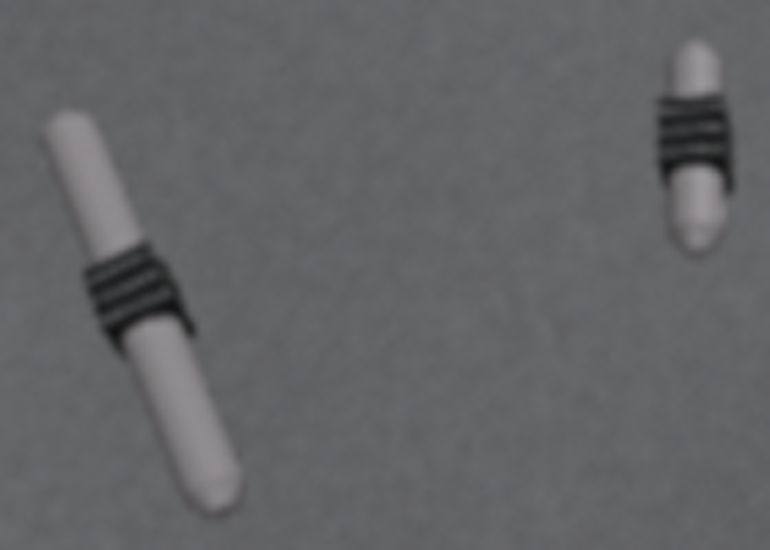

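The scene view (z4) agrees with the top view to about 2 mm: rod180 is at (481,-397) with yaw 0.16, and rod90 at (488,-198) with yaw -0.24. Next, a planner that expresses a target in tool axes.

```bash
cat > plan.py <<'E'
import sys
from h import *
np.set_printoptions(precision=3,suppress=True)
def plan(x,y,z,rodyaw=None):
    s=ctrl.read_state();M=R.from_euler('xyz',s['tool_rot']).as_matrix()
    if rodyaw is None: G=M
    else:
        best=None
        for sg in(1,-1):
            ty=sg*np.array([np.cos(rodyaw),np.sin(rodyaw),0]);tx=np.array([0,0,-1.]);tz=np.cross(tx,ty)
            G=np.stack([tx,ty,tz],1);a=R.from_matrix(M.T@G).as_rotvec()
            if best is None or np.linalg.norm(a)<np.linalg.norm(best[0]):best=(a,G)
        G=best[1]
    w=R.from_matrix(M.T@G).as_rotvec();d=np.array([x,y,z])-s['eef_pos']
    print('t',s['clock'],'pos',s['eef_pos'],'q',s['qpos'],'F',s['force'],'w',round(s['width'],1))
    print('d now-axes',M.T@d,' turn',w,' d target-axes',G.T@d)
if __name__=='__main__': plan(*map(float,sys.argv[1:]))
E
python3 plan.py 470 100 238; python3 plan.py 480 -396 150 0.161
```

```text
t 0.15 pos [221.96  610.444 238.583] q [-1.288  0.629  0.038  1.518 -0.027  0.996 -0.02 ] F [-0.827  0.142 -0.238] w 85.4
d now-axes [   1.175 -407.562 -394.929]  turn [0. 0. 0.]  d target-axes [   1.175 -407.562 -394.929]
t 0.15 pos [221.96  610.444 238.583] q [-1.288  0.629  0.038  1.518 -0.027  0.996 -0.02 ] F [-0.827  0.142 -0.238] w 85.4
d now-axes [  89.86  -586.479 -857.512]  turn [-0.51  -0.001 -0.   ]  d target-axes [   88.583   -93.365 -1034.793]
```

```bash
python3 -m handwheel '1 0 -36 -34 0 0 0; 1 0 -36 -34 0 0 0; 1 0 -36 -34 0 0 0; 1 0 -36 -34 0 0 0; 1 0 -36 -34 0 0 0; 1 0 -36 -34 0 0 0; 1 0 -36 -34 0 0 0; 1 0 -36 -34 0 0 0; 1 0 -36 -34 0 0 0; 1 0 -36 -34 0 0 0'; python3 plan.py 480 -396 150 0.161
```

```text
clock: 1.15
eef_pos: [443.5, 169.1, 234.4]
tool_rot: [1.354, 1.567, 2.593]
force: [0.8, 0.5, 0.1]
width: 85.6
t 1.15 pos [443.516 169.074 234.446] q [-0.466  0.389  0.062  1.996 -0.039  0.76   0.858] F [0.755 0.516 0.081] w 85.6
d now-axes [  83.078 -219.07  -522.377]  turn [-0.493  0.002 -0.004]  d target-axes [  84.446   54.572 -563.615]
```

```bash
python3 -m handwheel '1 0 -18 -46 -0.125 0 0; 1 0 -14 -48 -0.125 0 0; 1 0 -8 -49 -0.125 0 0; 1 0 -2 -49 -0.125 0 0; 1 4 5 -49 0 0 0; 1 4 5 -49 0 0 0; 1 4 5 -49 0 0 0; 1 4 5 -49 0 0 0; 1 4 5 -49 0 0 0; 1 4 5 -49 0 0 0'; python3 plan.py 480 -396 100 0.161
```

```text
clock: 2.15
eef_pos: [483.1, -326.5, 209.3]
tool_rot: [-0.681, 1.567, 1.073]
force: [1.5, 0.9, -0.5]
width: 85.5
t 2.15 pos [ 483.075 -326.506  209.255] q [ 0.561  0.566 -0.019  1.742  0.008  0.834  2.294] F [ 1.468  0.908 -0.542] w 85.5
d now-axes [109.011  16.003 -68.088]  turn [0.023 0.003 0.002]  d target-axes [109.255  14.175 -68.103]
```

```bash
python3 -m handwheel '1 25 4 -23 0.023 0 0; 1 28 4 -23 0 0 0; 1 28 4 -20 0 0 0; 1 20 0 0 0 0 0;1 0 0 0 0 0 0'; python3 - <<'E'
from h import *
p=camera_params('wrist');im=get_image('wrist');cv2.imwrite('pics/w1.png',im);print(p)
E
python3 plan.py 480.5 -396 10 0.161
```

```text
clock: 2.65
eef_pos: [479.1, -408.0, 103.3]
tool_rot: [-2.651, 1.567, -0.934]
force: [0.4, 0.7, 0.5]
width: 85.5
{'fx': 325.19226210127806, 'fy': 325.19226210127806, 'cx': 278.22337792070795, 'cy': 210.14953833649247, 'eye': array([ 401.62919497, -419.74464663,  236.78350239]), 'orientation': array([-0.31593159,  0.00211446,  1.71773428])}
t 2.7 pos [ 479.602 -408.892  104.709] q [ 0.666  0.759 -0.009  1.694  0.012  0.683  2.367] F [-0.479 -0.897 -0.598] w 85.3
d now-axes [94.646 -2.495 13.142]  turn [-0.015 -0.005  0.003]  d target-axes [94.709 -2.953 12.582]
```

View pics/w1.png

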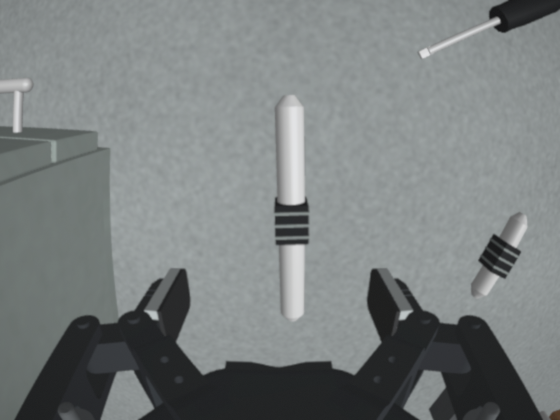

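```bash
python3 - <<'E'
from h import *
a=plane('wrist',(289,95),12);b=plane('wrist',(292.5,321),12);print(a,b,(a+b)/2,np.linalg.norm(a-b),np.arctan2(*(b-a)[1::-1]), plane('wrist',(291.7,211),24),plane('wrist',(291.7,221.5),24))
g=[plane('wrist',(u,222),24)for u in(274.5,309)];print(g)
a=plane('wrist',(520,213),12);b=plane('wrist',(477,295),12);print('90',(a+b)/2,np.linalg.norm(a-b),np.arctan2(*(a-b)[1::-1]))
E
```

```text
[ 392.66051596 -415.30854216   12.        ] [ 573.17695527 -383.59681031   12.        ] [ 482.91873562 -399.45267624   12.        ] 183.2807103904103 0.17389788102889764 [ 470.78973949 -401.6758779    24.        ] [ 478.45183521 -400.43772618   24.        ]
[array([ 480.60156135, -412.3204975 ,   24.        ]), array([ 477.03966729, -388.31548794,   24.        ])]
90 [ 488.85695421 -201.8829719    12.        ] 87.54133130757516 2.9550535332003056
```

```bash
python3 -m handwheel '1 25 -1 10 -0.01 0 0; 1 25 -1 0 0 0 0; 1 20 0 0 0 0 0;1 8 0 0 0 0 0; 1 0 0 0 0 0 0'; python3 plan.py 481 -398 10 0.166
```

```text
clock: 3.2
eef_pos: [486.4, -399.6, 32.0]
tool_rot: [-2.411, 1.553, -0.68]
force: [-0.4, -0.6, 0.9]
width: 85.2
t 3.2 pos [ 486.406 -399.585   32.029] q [ 0.649  0.861 -0.011  1.734  0.017  0.529  2.359] F [-0.434 -0.586  0.908] w 85.2
d now-axes [21.933  5.344  2.716]  turn [-0.006 -0.013  0.012]  d target-axes [22.029  5.07   2.456]
```

```bash
python3 -m handwheel '1 12 5 2 -0.006 -0.013 0.012; 1 6 0 0 0 0 0; 1 0 0 0 0 0 0'; python3 plan.py 481 -398 10 0.166
```

```text
clock: 3.5
eef_pos: [483.1, -399.5, 16.1]
tool_rot: [-2.45, 1.567, -0.711]
force: [0.4, 0.1, 0.4]
width: 85.1
t 3.5 pos [ 483.069 -399.517   16.104] q [ 0.654  0.888 -0.013  1.729  0.021  0.521  2.366] F [0.4   0.118 0.398] w 85.1
d now-axes [6.094 1.802 1.859]  turn [ 0.001 -0.003  0.002]  d target-axes [6.104 1.79  1.838]
```

```bash
python3 -m handwheel '1 6 2 2 0 0 0; -0.1 0 0 0 0 0 0; -0.3 0 0 0 0 0 0; -0.3 0 0 0 0 0 0'; python3 plan.py 481 -398 10 0.166
```

```text
clock: 3.9
eef_pos: [480.8, -398.4, 10.5]
tool_rot: [-2.467, 1.566, -0.729]
force: [-0.3, 0.2, -0.2]
width: 44.2
t 3.9 pos [ 480.804 -398.367   10.473] q [ 0.654  0.894 -0.013  1.739  0.021  0.504  2.366] F [-0.279  0.169 -0.2  ] w 44.2
d now-axes [ 0.472 -0.253  0.332]  turn [ 0.001 -0.004  0.003]  d target-axes [ 0.473 -0.254  0.33 ]
```

```bash
python3 -m handwheel '-0.5 0 0 0 0 0 0; -1 0 0 0 0 0 0; -1 0 0 0 0 0 0; -1 0 0 0 0 0 0;-1 0 0 0 0 0 0'; python3 - <<'E'
from h import *
p=camera_params('wrist');im=get_image('wrist');cv2.imwrite('pics/w2.png',im)
E
python3 plan.py 481 -398 10 0.166
```

```text
clock: 4.4
eef_pos: [481.1, -398.8, 11.0]
tool_rot: [-2.469, 1.565, -0.731]
force: [0.6, -0.2, -0.3]
width: 22.4
t 4.45 pos [ 481.132 -398.774   10.961] q [ 0.654  0.894 -0.012  1.738  0.021  0.504  2.366] F [-0.137 -0.779 -0.329] w 22.9
d now-axes [0.957 0.005 0.79 ]  turn [ 0.001 -0.005  0.004]  d target-axes [0.961 0.002 0.785]
```

View pics/w2.png

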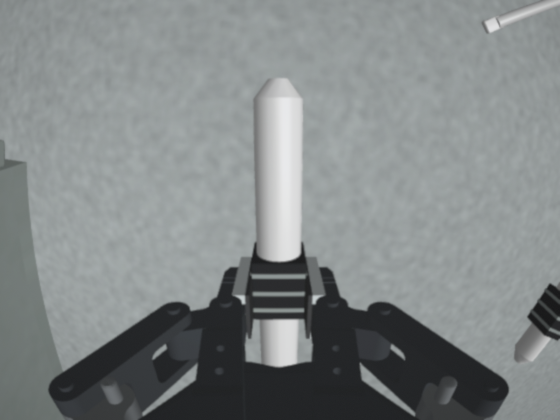

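The image shows the collar (about (280,295)) held between both pads. Lifting and carrying it to the left carriage.

```bash
python3 -m handwheel '-1 -20 0 0 0 0 0; -1 -35 0 0 0 0 0; -1 -40 0 0 0 0 0; -1 -35 0 0 0 0 0;-1 -15 0 0 0 0 0'; python3 plan.py 588.2 236.6 150 -0.285
```

```text
clock: 4.95
eef_pos: [476.6, -394.7, 154.3]
tool_rot: [0.759, 1.562, 2.497]
force: [0.2, -1.2, -3.4]
width: 22.6
t 4.95 pos [ 476.583 -394.696  154.253] q [ 0.656  0.685 -0.015  1.681  0.013  0.785  2.372] F [ 0.215 -1.198 -3.356] w 22.6
d now-axes [   6.896 -215.202  603.865]  turn [ 0.452  0.005 -0.008]  d target-axes [  4.253  70.379 637.213]
```

```bash
python3 -m handwheel '-1 0 -15 45 0.113 0 0; -1 0 -10 47 0.113 0 0; -1 0 -5 48 0.113 0 0; -1 0 1 48 0.113 0 0; -1 0 5 48 0 0 0; -1 0 5 48 0 0 0; -1 0 5 48 0 0 0; -1 0 5 48 0 0 0; -1 0 5 48 0 0 0; -1 0 5 48 0 0 0'; python3 plan.py 588.2 236.6 150 -0.285
```

```text
clock: 5.95
eef_pos: [566.3, 81.2, 152.6]
tool_rot: [2.343, 1.561, -2.693]
force: [0.4, -0.1, -3.8]
width: 22.7
t 5.95 pos [566.28   81.247 152.648] q [-0.314  0.639  0.188  1.819 -0.168  0.709  1.214] F [ 0.384 -0.085 -3.809] w 22.7
d now-axes [  1.759  28.616 154.273]  turn [-0.039 -0.007 -0.007]  d target-axes [  2.648  22.642 155.249]
```

```bash
python3 -m handwheel '-1 4 9 48 -0.039 -0.004 -0.007; -1 6 8 48 0 0 0; -1 6 6 38 0 0 0; -1 6 2 8 0 0 0; -1 0 0 0 0 0 0;-1 0 0 0 0 0 0'; python3 - <<'E'
from h import *
p=camera_params('wrist');im=get_image('wrist');cv2.imwrite('pics/w3.png',im);print(p)
cv2.imwrite('pics/t3.png',cv2.resize(get_image('top')[165:255,125:285],None,fx=5,fy=5,interpolation=cv2.INTER_CUBIC))
E
python3 plan.py 588.2 236.6 41.5 -0.285
```

```text
clock: 6.55
eef_pos: [579.3, 239.2, 125.9]
tool_rot: [1.634, 1.564, 2.937]
force: [0.4, -0.1, -3.2]
width: 22.9
{'fx': 325.19226210127806, 'fy': 325.19226210127806, 'cx': 278.22337792070795, 'cy': 210.14953833649247, 'eye': array([504.95415872, 259.49359091, 260.12958642]), 'orientation': array([-3.07016108e-01, -6.26109564e-04,  1.30336540e+00])}
t 6.65 pos [579.689 237.883 126.289] q [-0.541  0.738  0.181  1.685 -0.185  0.741  1.032] F [ 0.196 -0.348 -4.259] w 23.0
d now-axes [84.733 -9.074  1.095]  turn [ 0.015 -0.001 -0.006]  d target-axes [84.789 -8.528  1.162]
```

View pics/w3.png

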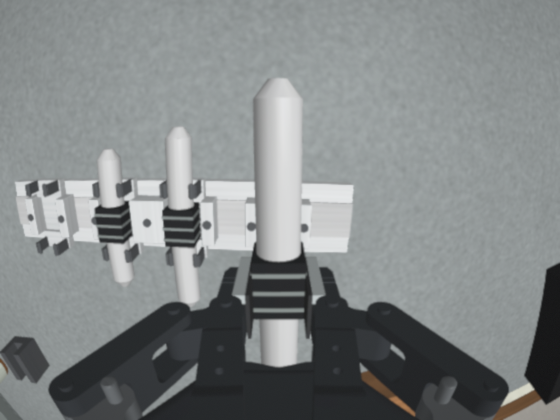

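View pics/t3.png

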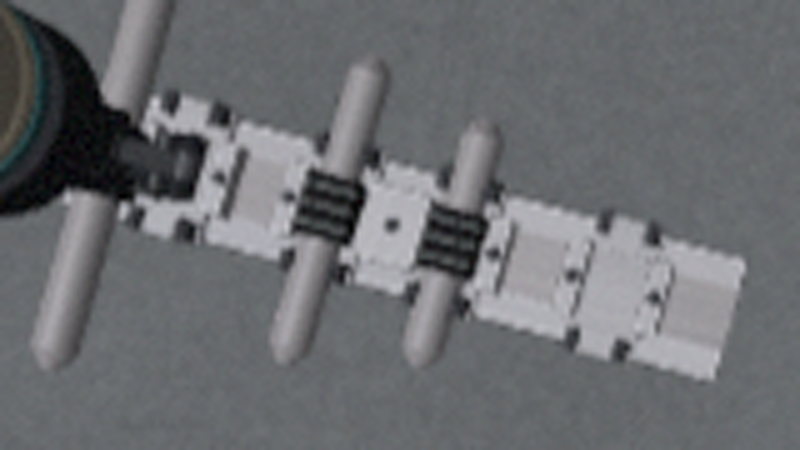

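```bash
python3 - <<'E'
from h import *
a=plane('wrist',(252,227),30);b=plane('wrist',(304.5,228),30);print(a,b,(a+b)/2,np.linalg.norm(a-b),np.arctan2(*(a-b)[:2][::1])) 
# rods fitted: yaw
for n,e0,e1 in(('150',(178.5,127),(187,302)),('120',(108.5,150),(124,281))):
    p=plane('wrist',e0,30);q=plane('wrist',e1,30);print(n,(p+q)/2,np.linalg.norm(p-q),np.arctan2(*(q-p)[1::-1]))
p=plane('wrist',(278,79),124);print('held end',p)
E
python3 plan.py 588.2 236.6 41.5 -0.285
```

```text
[583.48482443 216.18763965  30.        ] [594.88021124 254.36501738  30.        ] [589.18251784 235.27632852  30.        ] 39.84177469902494 -2.8515260523792647
150 [565.57689802 163.28273759  30.        ] 146.89317738582477 -0.3171477258128122
120 [548.10970884 107.07588445  30.        ] 115.16096907530863 -0.3091212499725437
held end [492.6584001  261.78903499 124.        ]
t 6.65 pos [579.689 237.883 126.289] q [-0.541  0.738  0.181  1.685 -0.185  0.741  1.032] F [ 0.196 -0.348 -4.259] w 23.0
d now-axes [84.733 -9.074  1.095]  turn [ 0.015 -0.001 -0.006]  d target-axes [84.789 -8.528  1.162]
```

```bash
python3 -m handwheel '-1 20 -5 0.5 0.013 0 -0.006; -1 20 -4 0 0 0 0; -1 15 0 0 0 0 0; -1 6 0 0 0 0 0;-1 0 0 0 0 0 0;-1 0 0 0 0 0 0'; python3 plan.py 588.8 236 41.5 -0.287
```

```text
clock: 7.25
eef_pos: [591.9, 225.9, 66.6]
tool_rot: [-2.004, 1.566, -0.73]
force: [-0.9, 0.4, -2.2]
width: 22.9
t 7.25 pos [591.903 225.869  66.612] q [-0.512  0.827  0.169  1.7   -0.204  0.629  1.042] F [-0.939  0.442 -2.192] w 22.9
d now-axes [25.064  6.049  8.837]  turn [-0.01  -0.002  0.005]  d target-axes [25.112  5.844  8.839]
```

```bash
python3 -m handwheel '-1 6 5 8 -0.01 0 0.005; -1 0 0 0 0 0 0'; python3 plan.py 588.8 236 41.5 -0.287;  python3 -m handwheel '-1 0 0 0 0 0 0; -1 0 0 0 0 0 0'; python3 plan.py 588.8 236 41.5 -0.287
```

```text
clock: 7.45
eef_pos: [589.9, 236.1, 61.6]
tool_rot: [-2.077, 1.57, -0.792]
force: [-0.4, 1.4, -3.7]
width: 23.0
t 7.45 pos [589.93  236.125  61.587] q [-0.522  0.837  0.163  1.694 -0.206  0.627  1.039] F [-0.376  1.364 -3.742] w 23.0
d now-axes [20.086  1.063 -0.431]  turn [ 0.001 -0.     0.001]  d target-axes [20.087  1.048 -0.44 ]
clock: 7.65
eef_pos: [590.1, 237.2, 62.2]
tool_rot: [-1.22, 1.569, 0.067]
force: [0.1, 0.3, -3.0]
width: 22.9
t 7.65 pos [590.105 237.197  62.198] q [-0.524  0.836  0.163  1.693 -0.206  0.628  1.04 ] F [ 0.148  0.325 -2.988] w 22.9
d now-axes [20.695  0.947 -1.526]  turn [0.002 0.001 0.001]  d target-axes [20.698  0.913 -1.517]
```

```bash
python3 -m handwheel '-1 5 1 -1 0 0 0; -1 5 0 -0.5 0 0 0; -1 0 0 0 0 0 0'; python3 plan.py 588.8 236 41.5 -0.287
python3 - <<'E'
from h import *
cv2.imwrite('pics/w4.png',get_image('wrist'))
cv2.imwrite('pics/s4.png',cv2.resize(get_image('scene')[120:240,290:490],None,fx=4,fy=4,interpolation=cv2.INTER_CUBIC))
E
```

```text
clock: 7.95
eef_pos: [588.8, 236.1, 51.8]
tool_rot: [-1.197, 1.568, 0.089]
force: [-0.0, 0.1, -3.6]
width: 22.8
t 7.95 pos [588.811 236.072  51.837] q [-0.52   0.849  0.158  1.702 -0.208  0.605  1.043] F [-0.037  0.119 -3.629] w 22.8
d now-axes [10.337  0.013 -0.081]  turn [0.003 0.001 0.002]  d target-axes [10.337 -0.009 -0.072]
```

View pics/w4.png

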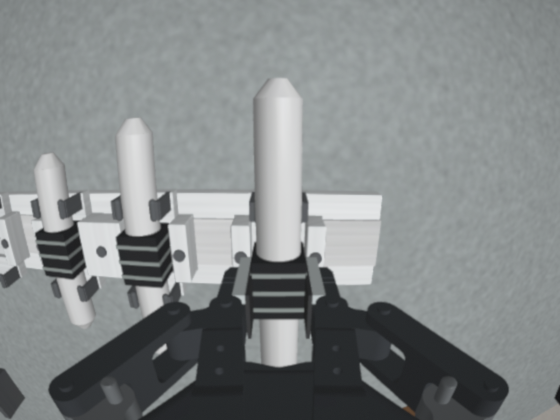

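View pics/s4.png

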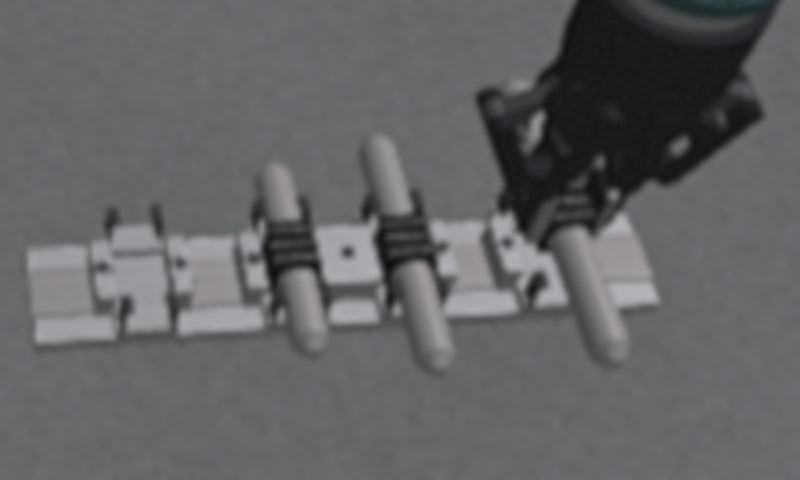

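The wrist view shows the far clip (edges 250/306) and the block dots (239/318) symmetric about the rod axis at 278, so it is laterally centred. Lowering.

```bash
python3 -m handwheel '-1 4 0 0 0.002 0 0; -1 4 0 0 0 0 0; -1 0 0 0 0 0 0'; python3 plan.py 588.8 236 41.5 -0.287
```

```text
clock: 8.35
eef_pos: [589.5, 236.2, 43.8]
tool_rot: [-1.098, 1.567, 0.186]
force: [0.3, -0.1, -4.3]
width: 22.6
t 8.35 pos [589.502 236.154  43.819] q [-0.518  0.861  0.156  1.703 -0.211  0.59   1.044] F [ 0.325 -0.099 -4.31 ] w 22.6
d now-axes [ 2.317  0.637 -0.35 ]  turn [0.    0.002 0.003]  d target-axes [ 2.319  0.63  -0.346]
```

```bash
python3 -m handwheel '-1 1.5 0.6 0 0 0 0; -1 0 0 0 0 0 0'; python3 plan.py 588.8 236 41.5 -0.287;python3 -m handwheel '-1 1 0 0 0 0 0; -1 0 0 0 0 0 0'; python3 plan.py 588.8 236 41.5 -0.287
```

```text
clock: 8.55
eef_pos: [588.9, 235.9, 42.1]
tool_rot: [-1.259, 1.567, 0.025]
force: [0.1, -0.1, -3.6]
width: 22.5
t 8.55 pos [588.922 235.877  42.108] q [-0.518  0.863  0.155  1.705 -0.212  0.587  1.044] F [ 0.133 -0.063 -3.573] w 22.5
d now-axes [0.607 0.154 0.083]  turn [-0.     0.001  0.003]  d target-axes [0.608 0.152 0.083]
clock: 8.75
eef_pos: [589.1, 235.7, 41.5]
tool_rot: [-1.225, 1.567, 0.058]
force: [-1.2, -0.0, -2.5]
width: 22.9
t 8.75 pos [589.143 235.701  41.546] q [-0.518  0.864  0.155  1.705 -0.212  0.585  1.043] F [-1.162 -0.025 -2.51 ] w 22.9
d now-axes [0.045 0.414 0.189]  turn [-0.001  0.001  0.004]  d target-axes [0.046 0.414 0.189]
```

```bash
python3 -m handwheel '-1 0.8 0.3 0.1 0 0 0; -1 0 0 0 0 0 0'; python3 plan.py 588.8 236 41.5 -0.287;python3 -m handwheel '-1 0.8 0 0 0 0 0; -1 0 0 0 0 0 0'; python3 plan.py 588.8 236 41.5 -0.287
```

```text
clock: 8.95
eef_pos: [589.2, 235.8, 41.4]
tool_rot: [-1.192, 1.566, 0.091]
force: [-1.2, -0.7, -2.1]
width: 22.7
t 8.95 pos [589.229 235.765  41.427] q [-0.518  0.864  0.155  1.706 -0.212  0.584  1.043] F [-1.162 -0.654 -2.122] w 22.7
d now-axes [-0.075  0.478  0.103]  turn [-0.002  0.002  0.004]  d target-axes [-0.073  0.478  0.104]
clock: 9.15
eef_pos: [589.3, 235.8, 41.2]
tool_rot: [-1.146, 1.566, 0.136]
force: [-0.1, -1.3, -1.3]
width: 22.9
t 9.15 pos [589.317 235.752  41.18 ] q [-0.518  0.864  0.155  1.706 -0.213  0.583  1.043] F [-0.135 -1.313 -1.292] w 22.9
d now-axes [-0.322  0.565  0.091]  turn [-0.002  0.002  0.004]  d target-axes [-0.32   0.566  0.091]
```

```bash
python3 -m handwheel '-0.1 0 0 0 0 0 0; -0.1 0 0 0 0 0 0; -0.1 0 0 0 0 0 0'; python3 -m handwheel '-0.1 -10 0 0 0 0 0; -0.1 -20 0 0 0 0 0;-0.1 -20 0 0 0 0 0;-1 0 0 0 0 0 0; -1 0 0 0 0 0 0; -1 0 0 0 0 0 0'; python3 plan.py 588.8 236 55 -0.287
python3 - <<'E'
from h import *
cv2.imwrite('pics/w5.png',get_image('wrist'))
E
```

```text
clock: 9.45
eef_pos: [590.3, 236.8, 41.4]
tool_rot: [-1.016, 1.563, 0.267]
force: [0.7, 0.1, 0.0]
width: 38.5
clock: 10.05
eef_pos: [590.5, 237.5, 94.6]
tool_rot: [-0.954, 1.562, 0.33]
force: [-0.1, 0.3, 0.1]
width: 0.3
t 10.05 pos [590.459 237.491  94.632] q [-0.532  0.788  0.176  1.687 -0.198  0.675  1.032] F [-0.118  0.264  0.128] w 0.3
d now-axes [39.612  1.46  -2.105]  turn [0.001 0.005 0.007]  d target-axes [39.632  1.169 -1.9  ]
```

View pics/w5.png

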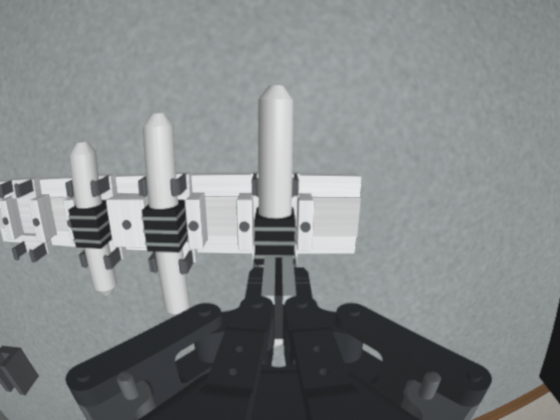

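```bash
python3 -m handwheel '-1 15 1 -2 0 0.004 0.006; -1 8 0 0 0 0 0; -1 0 0 0 0 0 0;-1 0 0 0 0 0 0'; python3 plan.py 588.8 236 63 -0.287
```

```text
clock: 10.5
eef_pos: [586.7, 234.9, 66.2]
tool_rot: [2.222, 1.566, -2.777]
force: [-0.4, 0.2, 0.2]
width: -0.0
t 10.5 pos [586.743 234.851  66.222] q [-0.523  0.828  0.165  1.698 -0.205  0.638  1.039] F [-0.369  0.227  0.244] w -0.0
d now-axes [ 3.211 -1.661  1.694]  turn [ 0.    -0.003 -0.004]  d target-axes [ 3.222 -1.648  1.685]
```

```bash
python3 -m handwheel '-1 2 -1.6 1.6 0 -0.003 -0.004; -1 2 0 0 0 0 0;-1 2 0 0 0 0 0'; python3 plan.py 588.8 236 63 -0.287;  python3 -m handwheel '-1 3 0 0 0 0 0;-1 3 0 0 0 0 0'; python3 plan.py 588.8 236 63 -0.287
```

```text
clock: 10.8
eef_pos: [589.5, 236.2, 61.1]
tool_rot: [-0.839, 1.569, 0.445]
force: [-2.7, -1.6, 12.3]
width: 0.0
t 10.8 pos [589.511 236.206  61.063] q [-0.522  0.836  0.163  1.697 -0.207  0.624  1.041] F [-2.73  -1.601 12.307] w 0.0
d now-axes [-1.938  0.622 -0.397]  turn [0.    0.001 0.001]  d target-axes [-1.937  0.624 -0.399]
clock: 11.0
eef_pos: [591.2, 236.1, 58.0]
tool_rot: [-0.968, 1.566, 0.317]
force: [0.7, -0.9, 2.6]
width: -0.4
t 11.0 pos [591.16  236.133  57.984] q [-0.52   0.841  0.161  1.697 -0.208  0.615  1.042] F [ 0.666 -0.917  2.574] w -0.4
d now-axes [-5.027  2.204 -0.78 ]  turn [0.    0.003 0.004]  d target-axes [-5.016  2.226 -0.795]
```

```bash
python3 - <<'E'
from h import *
cv2.imwrite('pics/w6.png',get_image('wrist'))
cv2.imwrite('pics/s6.png',cv2.resize(get_image('scene')[120:240,290:490],None,fx=4,fy=4,interpolation=cv2.INTER_CUBIC))
E
```

```text
(no output)
```

View pics/w6.png

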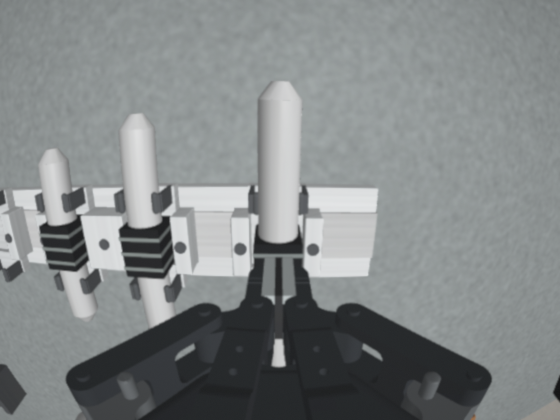

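View pics/s6.png

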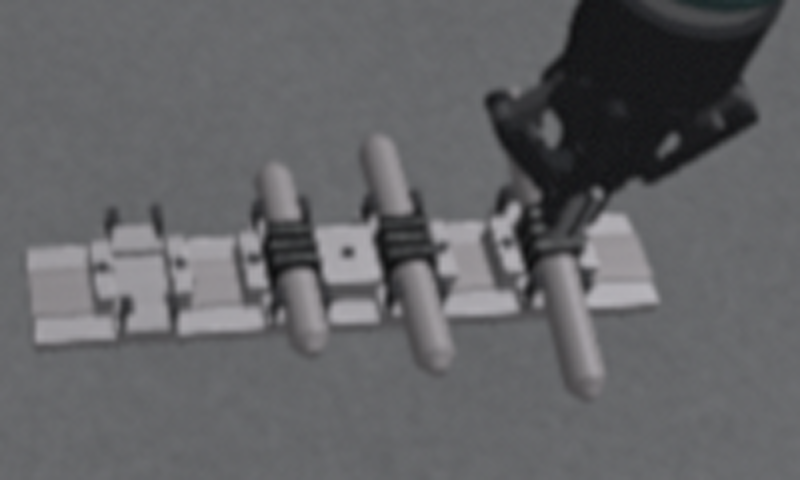

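```bash
python3 -m handwheel '-1 -5 6 -0.8 0 0.003 0.004; -1 0 0 0 0 0 0; -1 5 0 0 0 0 0'; python3 plan.py 588.8 236 50 -0.287;  python3 -m handwheel '-1 5 0 0 0 0 0;-1 5 0 0 0 0 0'; python3 plan.py 588.8 236 50 -0.287
```

```text
clock: 11.4
eef_pos: [584.3, 237.9, 57.8]
tool_rot: [0.719, 1.57, 2.004]
force: [-0.0, -0.2, 0.5]
width: -0.0
t 11.4 pos [584.32  237.921  57.808] q [-0.527  0.837  0.161  1.708 -0.21   0.613  1.038] F [-0.03  -0.156  0.527] w -0.0
d now-axes [ 7.806 -4.844 -0.581]  turn [ 0.001  0.    -0.   ]  d target-axes [ 7.808 -4.841 -0.574]
clock: 11.6
eef_pos: [583.9, 238.5, 49.5]
tool_rot: [0.981, 1.569, 2.266]
force: [-10.5, -2.7, 49.5]
width: 0.3
t 11.6 pos [583.881 238.514  49.452] q [-0.525  0.85   0.156  1.711 -0.212  0.598  1.04 ] F [-10.45   -2.659  49.521] w 0.3
d now-axes [-0.558 -5.427 -1.024]  turn [ 0.001  0.001 -0.002]  d target-axes [-0.548 -5.429 -1.018]
```

```bash
python3 -m handwheel '-1 -20 0 0 0 0 0; -1 -40 0 -1 0 0 0; -1 -30 0 0 0 0 0;-1 -20 0 0 0 0 0;-1 0 30 0 0 0 0;-1 0 0 0 0 0 0'; python3 - <<'E'
from h import *
cv2.imwrite('pics/w7.png',get_image('wrist'))
cv2.imwrite('pics/s7.png',cv2.resize(get_image('scene')[120:240,290:490],None,fx=4,fy=4,interpolation=cv2.INTER_CUBIC))
E
python3 plan.py 588.8 236 50 -0.287
```

```text
clock: 12.2
eef_pos: [554.8, 245.8, 160.5]
tool_rot: [1.479, 1.568, 2.763]
force: [0.1, 0.6, -0.1]
width: -0.0
t 12.3 pos [558.983 243.727 160.84 ] q [-0.584  0.67   0.204  1.718 -0.18   0.769  0.987] F [ 0.028 -0.703 -0.026] w -0.1
d now-axes [110.935 -30.439   1.057]  turn [-0.003  0.001  0.003]  d target-axes [110.84  -30.785   1.029]
```

View pics/w7.png

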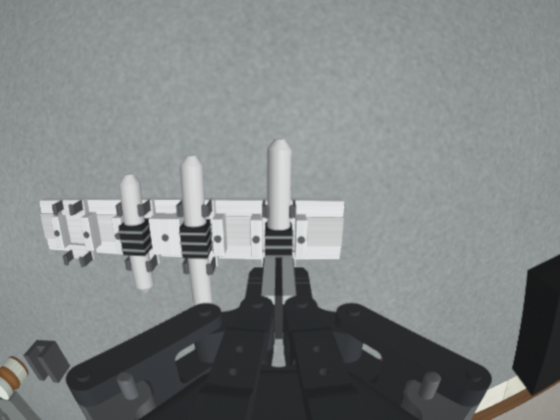

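View pics/s7.png

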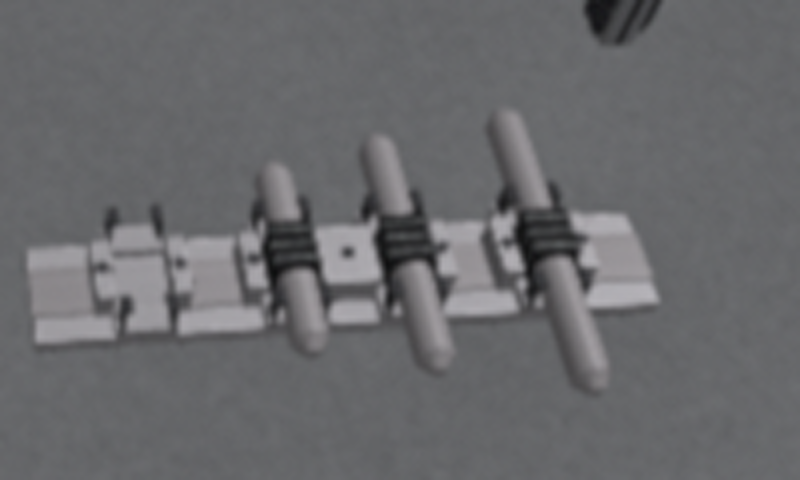

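Rod180 looks home: it lies level with the fitted rods and its collar is down in the slot. Moving to rod90.

```bash
python3 plan.py 478 -198 130 -0.24
```

```text
t 12.3 pos [558.983 243.727 160.84 ] q [-0.584  0.67   0.204  1.718 -0.18   0.769  0.987] F [ 0.028 -0.703 -0.026] w -0.1
d now-axes [  30.759  -48.517 -446.467]  turn [-0.05   0.     0.003]  d target-axes [  30.84   -26.338 -448.317]
```

```bash
python3 -m handwheel '-1 0 -5 -49 -0.05 0 0; 0 2 -3 -49 0 0 0; 0 2 -3 -49 0 0 0; 0 2 -3 -49 0 0 0; 0 2 -3 -49 0 0 0; 1 2 -3 -49 0 0 0; 1 2 -3 -49 0 0 0; 1 2 -3 -49 0 0 0; 1 5 -3 -40 0 0 0; 1 5 0 0 0 0 0'; python3 plan.py 478 -198 130 -0.24
```

```text
clock: 13.3
eef_pos: [488.3, -196.1, 129.2]
tool_rot: [-1.859, 1.561, -0.526]
force: [0.2, 0.6, -0.9]
width: 84.9
t 13.3 pos [ 488.285 -196.065  129.212] q [ 0.257  0.612  0.105  1.976 -0.112  0.55   1.771] F [ 0.24   0.611 -0.896] w 84.9
d now-axes [-0.863  9.531 -4.309]  turn [ 0.002 -0.003  0.009]  d target-axes [-0.788  9.53  -4.324]
```

```bash
python3 -m handwheel '1 0 0 0 0 0 0.009;1 0 0 0 0 0 0'; python3 - <<'E'
from h import *
cv2.imwrite('pics/w8.png',get_image('wrist'))
p=camera_params('wrist');p['fish']=1
np.save('pics/w8.npy',p,allow_pickle=True)
t=get_image('top');s=get_image('scene')
cv2.imwrite('pics/t8.png',cv2.resize(t[165:255,125:285],None,fx=5,fy=5,interpolation=cv2.INTER_CUBIC))
cv2.imwrite('pics/s8.png',cv2.resize(s[120:240,290:490],None,fx=4,fy=4,interpolation=cv2.INTER_CUBIC))
E
python3 plan.py 488 -198 10 -0.24
```

```text
clock: 13.5
eef_pos: [487.6, -197.5, 127.6]
tool_rot: [2.305, 1.567, -2.65]
force: [-0.3, 0.0, 0.2]
width: 85.5
t 13.65 pos [ 487.857 -195.735  127.934] q [ 0.255  0.617  0.107  1.968 -0.112  0.565  1.769] F [-0.585  0.093  0.253] w 85.5
d now-axes [117.936  -0.988  -1.954]  turn [ 0.001 -0.002 -0.003]  d target-axes [117.934  -0.677  -2.167]
```

View pics/w8.png

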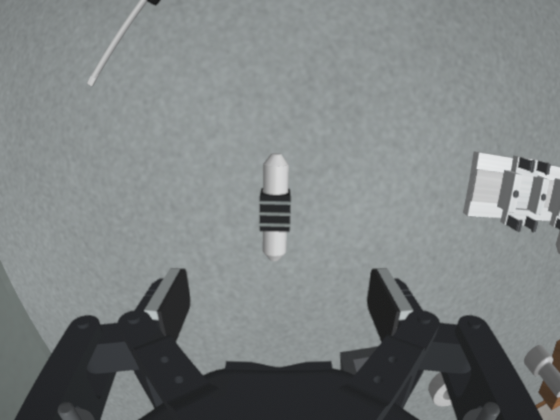

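View pics/t8.png

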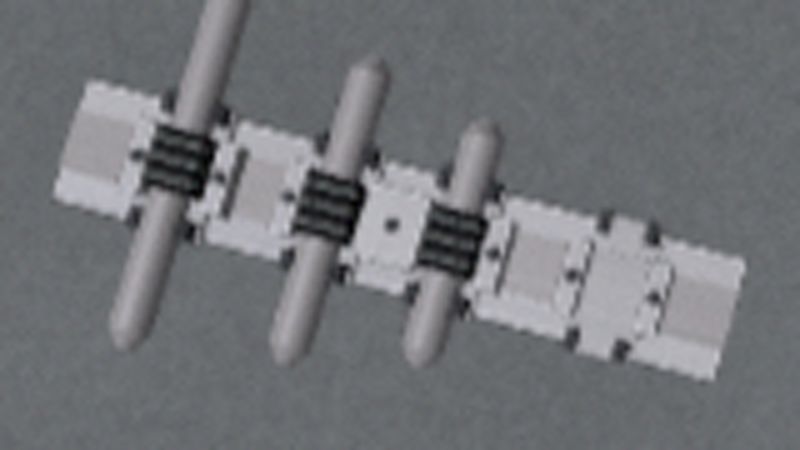

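View pics/s8.png

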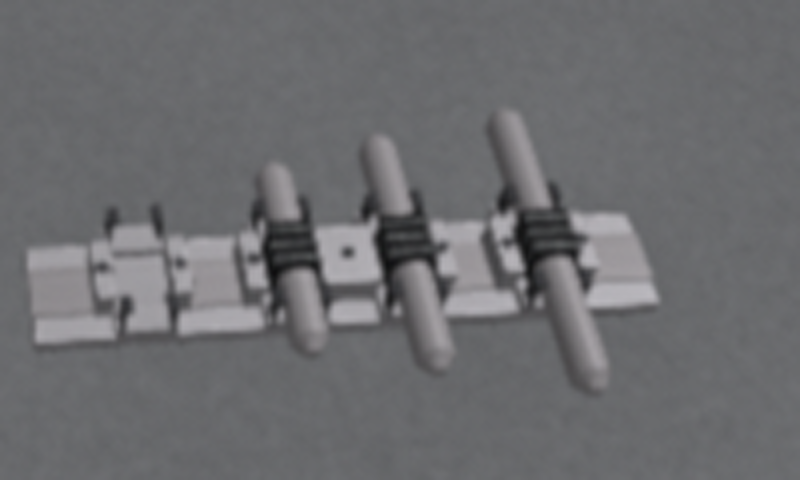

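```bash
python3 - <<'E'
from h import *
np.set_printoptions(precision=1,suppress=True)
a=plane('wrist',(275.7,153.5),12);b=plane('wrist',(275,260.5),12);print((a+b)/2,np.linalg.norm(a-b),np.arctan2(*(b-a)[1::-1]))
def S(p): return ((p[0]+.5)/4-.5+290,(p[1]+.5)/4-.5+120)
def Tt(p): return ((p[0]+.5)/5-.5+125,(p[1]+.5)/5-.5+165)
for z0,z1 in((30,30),(43,30),(30,43)):
  for n,e0,e1 in(('180',(503,107),(597,394)),('150',(377,133),(440,373)),('120',(272,161),(316,355))):
    p=plane('scene',S(e0),z0);q=plane('scene',S(e1),z1);print(n,(p+q)/2,np.linalg.norm(p-q),np.arctan2(*(q-p)[1::-1]))
p=plane('top',Tt((125,350)),30);print('top far end',p, 'scene',plane('scene',S((503,107)),30))
for z in(24,30,36,43):print(z,np.linalg.norm((plane('top',Tt((125,350)),z)-plane('scene',S((503,107)),z))[:2]),np.linalg.norm((plane('top',Tt((285,362)),z)-plane('scene',S((377,133)),z))[:2]))
E
```

```text
[ 489.6 -198.8   12. ] 91.21255802839214 -0.24750303368413518
180 [587.8 239.   30. ] 185.46495409647954 -0.31065741431135435
150 [564.1 168.6  30. ] 154.3235566819327 -0.31285894153005694
120 [546.7 111.   30. ] 124.02880531929335 -0.30074416008714216
180 [592.  234.2  36.5] 175.0212146478304 -0.27238696136878604
150 [568.4 164.5  36.5] 144.23274796412935 -0.2770138172287455
120 [551.1 107.6  36.5] 114.45164885668305 -0.26525139729049
180 [590.2 234.7  36.5] 193.30122046482947 -0.34528989018286876
150 [567.  165.   36.5] 162.55747054268812 -0.34463419838326614
120 [549.9 107.9  36.5] 132.59627139707342 -0.3313274824062522
top far end [503.  263.4  30. ] scene [499.5 267.4  30. ]
24 10.074780914011725 10.593999336720442
30 5.268139269292228 5.802804304037168
36 1.4650131709943723 1.1811229664107261
43 5.7546620682634755 4.715325863301229
```

Rod180's ends triangulate just like the fitted rods' (length excess 5.5 against 4.3 and 4.0 mm, same height), so it is level and home. Now grasping rod90 at (489,-198.5).

```bash
python3 -m handwheel '1 30 -1 -2 0.005 0 0; 1 30 -1 -0.5 0 0 0; 1 25 0 0 0 0 0;1 12 0 0 0 0 0; 1 0 0 0 0 0 0'; python3 plan.py 489 -198.5 10 -0.245
```

```text
clock: 14.15
eef_pos: [494.6, -192.4, 30.3]
tool_rot: [-1.483, 1.566, -0.145]
force: [-0.2, 0.1, -0.0]
width: 85.5
t 14.15 pos [ 494.562 -192.377   30.282] q [ 0.276  0.79   0.064  2.002 -0.136  0.35   1.788] F [-0.181  0.087 -0.018] w 85.5
d now-axes [20.261  4.093 -7.246]  turn [0.013 0.    0.004]  d target-axes [20.282  3.911 -7.289]
```

```bash
python3 -m handwheel '1 9 4 -7 0.013 0 0.003; 1 6 0 0 0 0 0; 1 0 0 0 0 0 0'; python3 plan.py 489 -198.5 10 -0.245
```

```text
clock: 14.45
eef_pos: [490.5, -198.3, 16.3]
tool_rot: [-1.526, 1.566, -0.199]
force: [-0.7, -0.4, -0.1]
width: 85.5
t 14.45 pos [ 490.469 -198.282   16.323] q [ 0.293  0.814  0.059  2.008 -0.14   0.318  1.792] F [-0.719 -0.384 -0.13 ] w 85.5
d now-axes [ 6.317  1.402 -0.568]  turn [0.001 0.    0.005]  d target-axes [ 6.323  1.372 -0.567]
```

```bash
python3 -m handwheel '1 6 1.4 -0.5 0 0 0.004; -0.1 0 0 0 0 0 0; -0.3 0 0 0 0 0 0; -0.5 0 0 0 0 0 0; -1 0 0 0 0 0 0; -1 0 0 0 0 0 0; -1 0 0 0 0 0 0;-1 0 0 0 0 0 0'; python3 plan.py 489 -198.5 10 -0.245
python3 - <<'E'
from h import *
cv2.imwrite('pics/w9.png',get_image('wrist'))
E
```

```text
clock: 15.25
eef_pos: [490.1, -199.4, 11.7]
tool_rot: [-1.678, 1.567, -0.352]
force: [0.8, -0.3, 0.6]
width: 22.7
t 15.25 pos [ 490.116 -199.386   11.731] q [ 0.295  0.823  0.058  2.008 -0.14   0.31   1.794] F [ 0.824 -0.304  0.644] w 22.7
d now-axes [1.726 1.304 0.59 ]  turn [ 0.    -0.     0.004]  d target-axes [1.731 1.298 0.589]
```

View pics/w9.png

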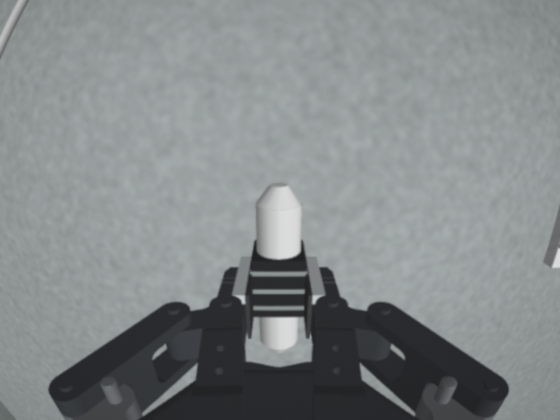

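Collar held at (278,290). Lifting and carrying to the right carriage.

```bash
python3 -m handwheel '-1 -20 0 0 0 0 0; -1 -40 0 0 0 0 0; -1 -40 0 0 0 0 0; -1 -15 0 0 0 0 0'; python3 plan.py 517 36 125 -0.287
```

```text
clock: 15.7
eef_pos: [486.9, -197.8, 126.5]
tool_rot: [1.387, 1.565, 2.713]
force: [0.4, -0.6, -2.5]
width: 22.7
t 15.7 pos [ 486.898 -197.753  126.475] q [ 0.261  0.621  0.107  1.966 -0.117  0.567  1.774] F [ 0.409 -0.641 -2.489] w 22.7
d now-axes [  1.905  27.376 234.085]  turn [ 0.042  0.001 -0.006]  d target-axes [  1.475  37.299 232.713]
```

```bash
python3 -m handwheel '-1 0 6 46 0.042 0 -0.005; -1 0 8 46 0 0 0; -1 0 8 46 0 0 0; -1 0 8 46 0 0 0; -1 0 6 36 0 0 0; -1 0 0 6 0 0 0;-1 0 0 0 0 0 0'; python3 plan.py 526.9 34.3 42.7 -0.287
python3 - <<'E'
from h import *
cv2.imwrite('pics/w10.png',get_image('wrist'))
E
```

```text
clock: 16.4
eef_pos: [517.7, 34.7, 128.6]
tool_rot: [-1.532, 1.565, -0.255]
force: [0.3, -1.0, -2.1]
width: 22.7
t 16.4 pos [517.68   34.749 128.625] q [-0.239  0.611  0.173  1.994 -0.187  0.546  1.34 ] F [ 0.286 -0.967 -2.075] w 22.7
d now-axes [85.979 -8.425  2.22 ]  turn [-0.007  0.     0.006]  d target-axes [85.925 -8.97   2.18 ]
```

View pics/w10.png

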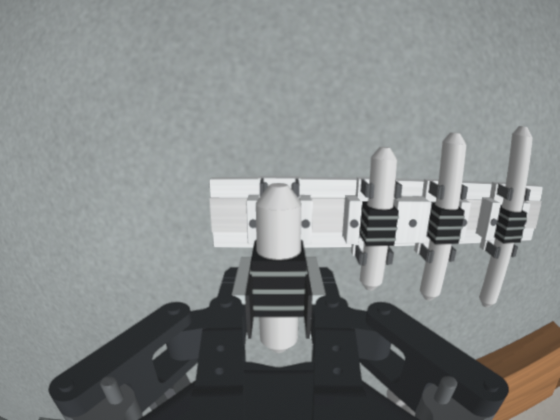

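```bash
python3 - <<'E'
from h import *
a=plane('wrist',(254,224),30);b=plane('wrist',(306,223.5),30);print((a+b)/2,np.arctan2(*(b-a)[:2]))
E
python3 -m handwheel '-1 20 -5 1.5 -0.007 0 0.005; -1 20 -4 0 0 0 0; -1 15 0 0 0 0 0; -1 6 0 0 0 0 0;-1 0 0 0 0 0 0';python3 plan.py 526.9 34.3 42.7 -0.287
```

```text
[526.38667295  33.25197562  30.        ] 0.28444093571803486
clock: 16.95
eef_pos: [526.4, 23.1, 66.2]
tool_rot: [-2.661, 1.566, -1.39]
force: [0.2, 0.8, -0.6]
width: 23.0
t 16.95 pos [526.448  23.115  66.179] q [-0.19   0.726  0.136  2.    -0.209  0.428  1.374] F [ 0.165  0.845 -0.62 ] w 23.0
d now-axes [23.431  2.917 10.91 ]  turn [-0.013 -0.004  0.002]  d target-axes [23.479  2.733 10.856]
```

```bash
python3 -m handwheel '-1 4 2.5 10 -0.012 -0.004 0.002; -1 0 0 0 0 0 0;-1 4 0 0 0 0 0; -1 0 0 0 0 0 0'; python3 plan.py 526.5 34 42.7 -0.287
python3 - <<'E'
from h import *
cv2.imwrite('pics/w11.png',get_image('wrist'))
E
```

```text
clock: 17.35
eef_pos: [528.0, 32.8, 59.4]
tool_rot: [-1.128, 1.568, 0.154]
force: [0.4, -1.3, -1.6]
width: 22.9
t 17.35 pos [527.964  32.8    59.399] q [-0.198  0.739  0.126  1.998 -0.213  0.414  1.373] F [ 0.418 -1.305 -1.636] w 22.9
d now-axes [16.695  1.785  0.715]  turn [-0.002  0.001  0.002]  d target-axes [16.699  1.744  0.736]
```

View pics/w11.png

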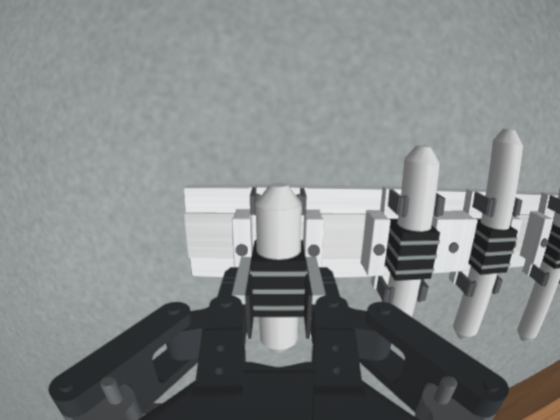

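Dots (242/314) and clip (251/305) are symmetric about 278, so it is centred. Lowering.

```bash
python3 -m handwheel '-1 6 0.7 0 0 0 0; -1 5 0 0 0 0 0; -1 2 0 0 0 0 0;-1 0 0 0 0 0 0'; python3 plan.py 527.5 33 42.7 -0.287
```

```text
clock: 17.8
eef_pos: [527.8, 33.0, 45.9]
tool_rot: [-1.227, 1.567, 0.055]
force: [-0.7, -0.2, -2.7]
width: 22.9
t 17.8 pos [527.79   32.966  45.89 ] q [-0.193  0.763  0.117  2.004 -0.218  0.383  1.377] F [-0.734 -0.227 -2.73 ] w 22.9
d now-axes [ 3.188  0.299 -0.054]  turn [-0.002  0.001  0.004]  d target-axes [ 3.19   0.288 -0.049]
```

```bash
python3 -m handwheel '-1 2 0.3 0 0 0 0; -1 1 0 0 0 0 0; -1 0.8 0 0 0 0 0;-1 0 0 0 0 0 0'; python3 plan.py 527.5 33 42.7 -0.287;  python3 -m handwheel '-1 1 0 0 0 0 0;-1 0 0 0 0 0 0'; python3 plan.py 527.5 33 42.7 -0.287
```

```text
clock: 18.2
eef_pos: [527.6, 32.4, 42.0]
tool_rot: [-1.339, 1.567, -0.058]
force: [-0.2, 0.3, -1.5]
width: 22.5
t 18.2 pos [527.563  32.426  42.045] q [-0.191  0.769  0.115  2.006 -0.219  0.374  1.377] F [-0.153  0.295 -1.45 ] w 22.5
d now-axes [-0.656  0.222  0.533]  turn [-0.003  0.001  0.004]  d target-axes [-0.655  0.223  0.533]
clock: 18.4
eef_pos: [527.8, 32.4, 41.8]
tool_rot: [-1.27, 1.566, 0.01]
force: [-0.1, -0.9, -1.2]
width: 22.9
t 18.4 pos [527.756  32.396  41.761] q [-0.19   0.77   0.115  2.006 -0.22   0.373  1.377] F [-0.079 -0.864 -1.205] w 22.9
d now-axes [-0.941  0.414  0.507]  turn [-0.004  0.001  0.004]  d target-axes [-0.939  0.416  0.507]
```

```bash
python3 -m handwheel '-1 1.5 0 0 0 0 0;-1 0 0 0 0 0 0'; python3 plan.py 527.5 33 42.7 -0.287; python3 -m handwheel '-0.1 0 0 0 0 0 0; -0.1 0 0 0 0 0 0; -0.1 0 0 0 0 0 0; -0.1 -10 0 0 0 0 0; -0.1 -20 0 0 0 0 0;-0.1 -20 0 0 0 0 0;-1 0 0 0 0 0 0; -1 0 0 0 0 0 0; -1 0 0 0 0 0 0'; python3 plan.py 527.2 33 65 -0.287
python3 - <<'E'
from h import *
cv2.imwrite('pics/w12.png',get_image('wrist'))
a=plane('wrist',(254,224),30)
E
```

```text
clock: 18.6
eef_pos: [528.1, 32.3, 41.3]
tool_rot: [-1.236, 1.565, 0.044]
force: [0.2, -0.1, -0.7]
width: 22.7
t 18.6 pos [528.14   32.341  41.254] q [-0.189  0.771  0.114  2.006 -0.22   0.37   1.378] F [ 0.21  -0.067 -0.666] w 22.7
d now-axes [-1.449  0.794  0.45 ]  turn [-0.004  0.002  0.005]  d target-axes [-1.446  0.8    0.451]
clock: 19.5
eef_pos: [528.4, 33.1, 94.0]
tool_rot: [-1.161, 1.564, 0.12]
force: [-0.3, -0.5, -0.5]
width: 0.2
t 19.5 pos [528.376  33.104  94.037] q [-0.214  0.678  0.149  1.987 -0.202  0.483  1.363] F [-0.334 -0.507 -0.457] w 0.2
d now-axes [29.028  1.284 -0.516]  turn [-0.002  0.003  0.006]  d target-axes [29.037  1.099 -0.433]
```

View pics/w12.png

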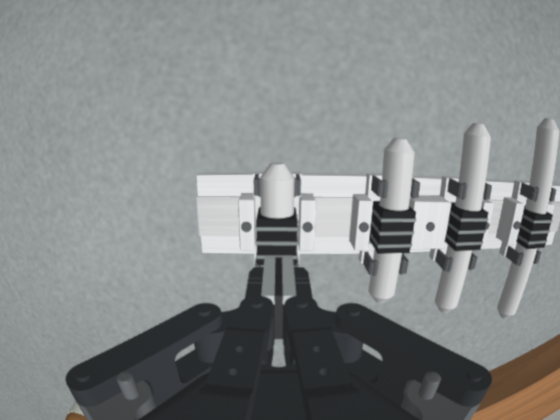

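```bash
python3 -m handwheel '-1 13 2 -0.5 0 0.003 0.005; -1 8 0 0 0 0 0; -1 0 0 0 0 0 0;-1 0 0 0 0 0 0'; python3 plan.py 526.5 33 63 -0.287
```

```text
clock: 19.95
eef_pos: [524.2, 33.1, 68.5]
tool_rot: [2.109, 1.566, -2.893]
force: [0.4, 0.9, 0.4]
width: 0.1
t 19.95 pos [524.245  33.133  68.53 ] q [-0.206  0.722  0.135  1.999 -0.21   0.438  1.368] F [0.385 0.931 0.429] w 0.1
d now-axes [ 5.52  -2.221  0.529]  turn [-0.002 -0.002 -0.004]  d target-axes [ 5.53  -2.2    0.511]
```

```bash
python3 -m handwheel '-1 3 -1.8 0.3 0 -0.002 -0.004; -1 2 0 0 0 0 0;-1 2 0 0 0 0 0'; python3 plan.py 526.5 33 63 -0.287;  python3 -m handwheel '-1 3 0 0 0 0 0'; python3 plan.py 526.5 33 63 -0.287;  python3 -m handwheel '-1 3 0 0 0 0 0'; python3 plan.py 526.5 33 63 -0.287
```

```text
clock: 20.25
eef_pos: [526.5, 32.8, 61.4]
tool_rot: [-1.552, 1.57, -0.27]
force: [-1.6, -0.1, 14.0]
width: -0.0
t 20.25 pos [526.514  32.833  61.407] q [-0.201  0.735  0.129  2.    -0.213  0.419  1.372] F [-1.59  -0.084 14.035] w -0.0
d now-axes [-1.593  0.06   0.156]  turn [-0.002  0.     0.001]  d target-axes [-1.593  0.061  0.156]
clock: 20.35
eef_pos: [527.4, 32.8, 59.5]
tool_rot: [-1.218, 1.568, 0.063]
force: [-1.5, -0.3, 11.7]
width: 0.1
t 20.35 pos [527.357  32.836  59.498] q [-0.199  0.739  0.127  2.    -0.214  0.413  1.373] F [-1.52  -0.287 11.719] w 0.1
d now-axes [-3.504  0.86  -0.084]  turn [-0.002  0.001  0.002]  d target-axes [-3.502  0.868 -0.086]
clock: 20.45
eef_pos: [528.4, 32.6, 57.4]
tool_rot: [-1.251, 1.566, 0.031]
force: [1.0, -0.5, 2.8]
width: -0.1
t 20.45 pos [528.37   32.588  57.413] q [-0.198  0.742  0.126  2.    -0.215  0.406  1.374] F [ 0.955 -0.472  2.81 ] w -0.1
d now-axes [-5.596  1.883 -0.131]  turn [-0.003  0.002  0.005]  d target-axes [-5.587  1.91  -0.135]
```

Same as before: one clip gave. Lift a little, shift towards the high (-x) end, and press in smaller steps.

```bash
python3 -m handwheel '-1 -5 6 -0.2 0 0.003 0.005; -1 0 0 0 0 0 0; -1 5 0 0 0 0 0'; python3 plan.py 526.5 33 50 -0.287;  python3 -m handwheel '-1 3 0 0 0 0 0'; python3 -m handwheel '-1 3 0 0 0 0 0'; python3 plan.py 526.5 33 50 -0.287
```

```text
clock: 20.75
eef_pos: [522.7, 34.3, 58.4]
tool_rot: [-2.291, 1.569, -1.01]
force: [0.4, 0.1, -0.2]
width: 0.3
t 20.75 pos [522.67   34.277  58.422] q [-0.204  0.737  0.128  2.011 -0.216  0.405  1.37 ] F [ 0.414  0.111 -0.213] w 0.3
d now-axes [ 8.426 -4.027 -0.122]  turn [-0.003 -0.001  0.001]  d target-axes [ 8.422 -4.035 -0.14 ]
clock: 20.85
eef_pos: [522.0, 34.5, 55.3]
tool_rot: [2.863, 1.57, -2.139]
force: [-3.4, 0.0, 6.9]
width: -0.1
clock: 20.95
eef_pos: [521.3, 34.7, 52.0]
tool_rot: [2.179, 1.569, -2.823]
force: [-0.4, -0.3, -0.4]
width: -0.0
t 20.95 pos [521.284  34.686  52.02 ] q [-0.201  0.749  0.123  2.014 -0.218  0.393  1.372] F [-0.376 -0.261 -0.405] w -0.0
d now-axes [ 2.011 -5.483 -0.125]  turn [-0.002 -0.001 -0.002]  d target-axes [ 2.02 -5.48 -0.14]
```

```bash
python3 -m handwheel '-1 2 0 0 0 0 0'; python3 -m handwheel '-1 2 0 0 0 0 0'; python3 -m handwheel '-1 1.5 0 0 0 0 0'
```

```text
clock: 21.05
eef_pos: [521.2, 34.7, 49.7]
tool_rot: [2.173, 1.569, -2.829]
force: [-3.1, -0.4, 24.9]
width: 0.2
clock: 21.15
eef_pos: [521.3, 34.7, 49.5]
tool_rot: [1.886, 1.569, -3.116]
force: [-7.6, 0.3, 45.3]
width: 0.2
clock: 21.25
eef_pos: [521.2, 34.7, 49.8]
tool_rot: [1.531, 1.569, 2.812]
force: [-4.3, 0.2, 20.7]
width: 0.1
```

Bottomed at 49.5–49.8. Probing the other side of the collar to check it is level.

```bash
python3 -m handwheel '-1 -6 0 0 0 0 0;-1 0 -14 0 0 0 0; -1 0 0 0 0 0 0'; python3 plan.py 534 31 50 -0.287;python3 -m handwheel '-1 3 0 0 0 0 0'; python3 -m handwheel '-1 2.5 0 0 0 0 0'; python3 -m handwheel '-1 1.5 0 0 0 0 0'; python3 -m handwheel '-1 1.5 0 0 0 0 0'
```

```text
clock: 21.55
eef_pos: [535.6, 30.5, 56.5]
tool_rot: [0.02, 1.57, 1.301]
force: [0.7, 0.5, 0.3]
width: 0.1
t 21.55 pos [535.58   30.507  56.481] q [-0.192  0.751  0.127  1.977 -0.213  0.426  1.377] F [0.666 0.53  0.343] w 0.1
d now-axes [6.481 1.655 0.017]  turn [-0.003  0.001 -0.   ]  d target-axes [6.481 1.655 0.026]
clock: 21.65
eef_pos: [535.2, 30.7, 53.3]
tool_rot: [0.592, 1.57, 1.873]
force: [0.6, 0.4, -0.2]
width: 0.1
clock: 21.75
eef_pos: [534.6, 30.7, 50.2]
tool_rot: [1.226, 1.57, 2.507]
force: [-0.2, 0.8, -0.3]
width: 0.2
clock: 21.85
eef_pos: [534.8, 30.7, 49.6]
tool_rot: [0.709, 1.57, 1.99]
force: [-4.7, -0.8, 31.5]
width: -0.1
clock: 21.95
eef_pos: [534.8, 30.8, 49.7]
tool_rot: [0.137, 1.569, 1.418]
force: [-4.1, -0.6, 25.8]
width: -0.1
```

Both sides of the collar stop at 49.6, so rod90 is level and home. Retreating and checking.

```bash
python3 -m handwheel '-1 -20 0 0 0 0 0;-1 -45 0 0 0 0 0; -1 -45 0 0 0 0 0;-1 -40 0 -30 0 0 0;-1 0 0 -48 0 0 0;-1 0 0 -48 0 0 0;-1 0 0 -48 0 0 0;-1 0 0 -48 0 0 0;-1 0 0 0 0 0 0;-1 0 0 0 0 0 0'; python3 - <<'E'
from h import *
t=get_image('top');s=get_image('scene');cv2.imwrite('pics/tf.png',t);cv2.imwrite('pics/sf.png',s)
cv2.imwrite('pics/tz.png',cv2.resize(t[150:255,125:285],None,fx=5,fy=5,interpolation=cv2.INTER_CUBIC))
cv2.imwrite('pics/sz.png',cv2.resize(s[120:240,290:490],None,fx=4,fy=4,interpolation=cv2.INTER_CUBIC))
E
```

```text
clock: 22.95
eef_pos: [466.5, -186.0, 201.4]
tool_rot: [1.463, 1.565, 2.75]
force: [-0.2, 1.3, -0.4]
width: -0.1
```

View pics/tf.png

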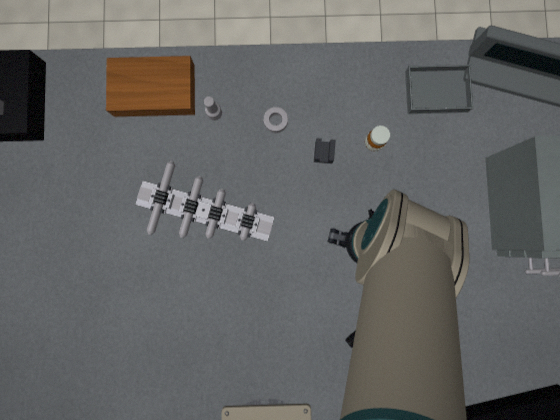

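View pics/tz.png

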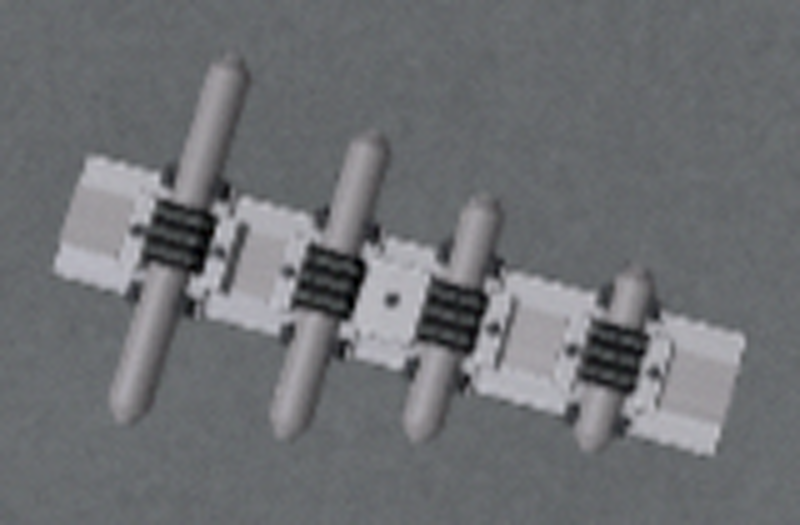

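View pics/sz.png

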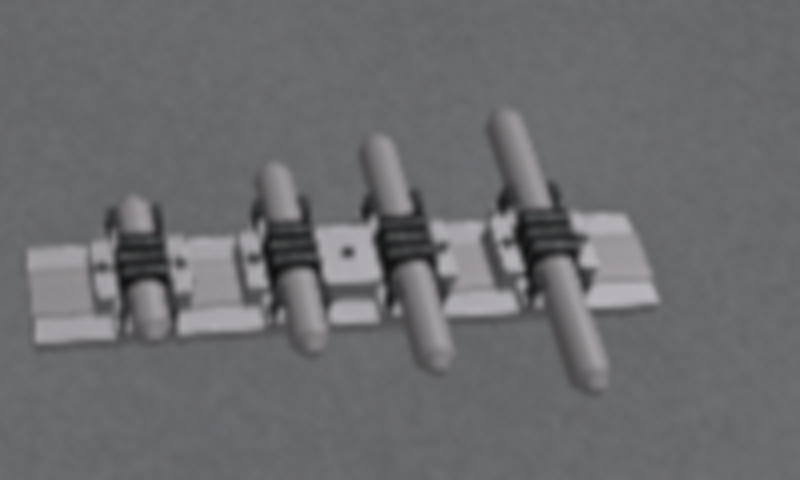

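```bash
python3 - <<'E'
from h import *
from scipy.optimize import least_squares
def S(p): return ((p[0]+.5)/4-.5+290,(p[1]+.5)/4-.5+120)
def Tt(p): return ((p[0]+.5)/5-.5+125,(p[1]+.5)/5-.5+150)
def tri(a,b):
    (e,d),(f,g)=ray('top',a),ray('scene',b);d=d/np.linalg.norm(d);g=g/np.linalg.norm(g)
    k=np.linalg.lstsq(np.stack([d,-g],1),f-e,rcond=None)[0];return (e+d*k[0]+f+g*k[1])/2
for n,t0,s0,t1,s1 in(('180',(126,423),(503,107),(233,55),(597,394)),('150',(285,438),(377,133),(372,133),(440,373)),('120',(418,440),(272,161),(486,197),(316,355)),('90',(592,450),(133,194),(636,265),(155,340))):
    a=tri(Tt(t0),S(s0));b=tri(Tt(t1),S(s1));print(n,a.round(1),b.round(1),'tilt mm',round(b[2]-a[2],1),'len',np.linalg.norm(a-b).round(1))
E
```

```text
180 [503.9 261.3  37.2] [676.3 212.   29.5] tilt mm -7.7 len 179.4
150 [494.9 187.8  36.6] [637.3 146.6  28.6] tilt mm -7.9 len 148.5
120 [492.1 125.8  36.8] [605.6  93.6  28.9] tilt mm -7.9 len 118.3
90 [485.6  46.1  37.2] [570.6  22.3  32.2] tilt mm -5.0 len 88.5
```

```bash
python3 -c "
from cell import ctrl
print(ctrl.finish_job())"
```

```text
the job is handed in; nothing more can be done
None
```

I put both loose rods back in the rack and handed the job in at about 23 s. The 180 mm rod is in the outer place beside the 150 mm one, and the 90 mm rod is in the outer place beside the 120 mm one. I laid each rod centred on its clips and pressed it from above with the shut fingers. Each rod went down in two stages, first the +x clip and then, pressing nearer the -x side, the other.

**Last checks:**
- **Order and position:** the final pictures show the four rods in order of length. The rack, the two fitted rods and the bystanders look unmoved, except that the arm hid most of the screwdriver in the last top view.
- **90 mm rod:** with the fingers on each side of its collar in turn, the tool stopped at 49.6 mm, against about 50 mm expected for fully home, so it is level.
- **180 mm rod:** it bottomed at 49.5 mm on one side. I did not probe its other side; I judged it level because its two ends triangulate to the same heights as the fitted rods, within 1 mm.

**Checks that disagreed:**
- **Triangulated tilt:** it carries a bias, with a false tilt of about -7.8 mm on the fitted rods and the 180 mm rod, but -5.0 mm on the 90 mm rod. I put that difference down to picking the rod ends by eye and trusted the probing instead.
- **Pressing force:** the fingers pressed with up to 50 N at bottoming. That is well under the 120 N wrist limit. I took the 40 N limit to apply only to the arm and gripper body, not the fingertips.

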